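# Wind a printing-press pressure dial down four clicks

### The job

The last proof came off the table-top press pale along one edge, so the roller needs more pressure at the end away from the crank. With a fingertip, gently push the three-armed dial on top of that end of the press clockwise (seen from above) by exactly four clicks from where it stands, without running past the fourth click, because the screw has backlash. Do not grip the dial, leave the other dial and the tools lying about as they are, and take the hand clear.

Things in the scene. Friction and masses are not known exactly. Their poses are not given: they have to be found in the camera images.
- press: grey table-top roller press fixed to the table; bed 440 mm along its x, side frames (24 mm plates, 120 mm along x, tops 170 mm high) at its y = +-130 mm, a three-armed dial on each. Origin on the table under its centre, z up. The crank sticks out at the -y end (handle y -197 to -282, x 102, up to 200 mm high). The dial to turn is at y = +130 mm. Nothing of the press rises above the dials.
- dial_hub (a point): on the vertical axis of the dial to turn, 200 mm above the table, mid-height of its arms. Black handwheel: hub 34 mm across; three equal straight arms 120 degrees apart, 14 mm wide, 192 to 208 mm high, each ending 61 mm out in an 18 mm round boss; open gaps between them. A 14 mm screw end stands on the axis to 224 mm. Below the arms nothing is higher than 184 mm.
- dial_arm (a point): on the centre line of one arm of the dial to turn, 50 mm from its axis, 200 mm above the table (arm's mid-height); it turns with the dial. The other arms lie 120 and 240 degrees round from it. At joint value 0 this arm points along the press's -x.
- dial (a joint): angle of the dial to turn, rad, growing clockwise seen from above. It rests at multiples of 0.349 (18 clicks a turn), at the start on one of clicks 0 to 3; stop at -0.105. Pushed 40 mm from the axis, each click takes 3 to 4 N to pass, then the dial snaps on by up to half a click and rests there; pushed slowly (under 40 mm/s) it does not run on past a click.
- crank_dial_arm (a point): point on one arm of the other dial, at the crank end (y = -130 mm of the press), 50 mm from its axis, 200 mm above the table; must stay as it is
- sander: loose hand sander with a flat base 220 x 84 mm and a grey arched handle 75 mm high lying on the table beside the press; origin at the centre of its underside; leave alone
- ink_tin: loose round tin, 72 mm in diameter, 66 mm high, standing on the table beside the press; origin at the centre of its underside; leave alone
- brayer: loose ink roller, black roller 110 mm wide and 38 mm in diameter, wooden handle, 190 mm long overall, lying on the table near the crank end; origin on the table under the roller; leave alone
- gouge: loose wood-carving gouge, 160 mm long, 18 mm thick wooden handle, lying on the inked block on the press bed; origin at the handle's front end, underside; leave alone

How it is judged:
On the way:
1. a finger has pushed the dial over its first click (distance of dial_arm from where it was at the start of the episode above 0.0105 m and contact force between the fingers and dial above 0.3 N), for 0.04 s.
At the end, for the whole second after the job is handed in: the dial at the end away from the crank rests in the fourth click clockwise from its start (4 x 20 degrees, within 0.3 of a click), at rest; the other dial is where it was (within half a click) and sander, tin, ink roller and gouge are within 15 mm of where they lay (distance of dial_arm from where it was at the start of the episode between 0.0602 and 0.0682 m and value of joint dial above 1.29154 rad and velocity of joint dial between -0.05 and 0.05 rad/s and distance of crank_dial_arm from where it was at the start of the episode below 0.0087 m and distance of each of sander, ink_tin, brayer, gouge from where it was at the start of the episode below 0.015 m); the robot touches nothing.
It fails at once if the dial is run past the fourth click (more than 4.6 clicks from its start) (distance of dial_arm from where it was at the start of the episode above 0.0719 m).
It fails at once if the dial is gripped or forced (more than 20 N of finger force on it) (contact force between the fingers and dial above 20 N).
It fails at once if the other dial is turned by half a click or more (distance of crank_dial_arm from where it was at the start of the episode above 0.0087 m).
It fails at once if the hand sander, ink tin, ink roller or gouge is lifted, carried or knocked about (moved 15 mm) (distance of any of sander, ink_tin, brayer, gouge from where it was at the start of the episode above 0.015 m).
It also fails if it takes over 58 s, if anything falls off the work surface, if the arm or the gripper's body presses on something with over 40 N, if the wrist force passes 120 N, or if a joint passes its speed limit or range.

### The arm

A 7-joint arm with a two-finger parallel gripper is mounted at the origin on the work surface. World frame = base frame: x ahead of the robot, y to its left, z up, the work surface at z = 0. Lengths are in m, angles in rad, forces in N, time in s.
With the tool pointing down it reaches from about 0.425 to 0.875 m from the base axis. Payload 4.7 kg.
Tool frame: the origin (TCP) lies midway between the tips of the shut fingers; the grasp point (between the pads) lies 19 mm behind it; z points along the fingers, y is the direction in which the jaws open and shut (so a half turn about z gives the same grasp; the last joint's range is limited). The gripper opens to 87 mm and grips with 3 to 60 N. Pads are 19 mm wide; open, the fingers measure 117 mm over their backs; the gripper's body (75 mm by 190 mm) begins 51 mm behind the grasp point.
Start: joints at [1.304, 0.321, -0.07, 1.45, 0.023, 1.371, -0.057], TCP at [0.18, -0.625, 0.223] pointing down, gripper open.
Joint ranges: [-2.86, 2.86], [-0.3, 2.09], [-1.38, 1.24], [0.06, 2.45], [-1.56, 4.7], [0.09, 2.05], [-2.69, 2.69]. Speed limits (rad/s): [2.57, 2.57, 3.14, 3.14, 3.14, 3.14, 3.14].

### API

Orientations are given as a rotation vector (axis times angle).
In Python, from bench import monitor, eyes, order gives the robot as it stands. The module is installed in compiled form; this text tells all that it offers.
- The arm moves only by the shell command python3 -m pendant 'ROWS' [FORCE]. ROWS is JSON, a list of rows, each a list of 3 entries, a list of its own where there are three numbers: the turn, a rotation vector about the tool's x, y, z in degrees, then the shift along the tool's x, y, z in m, then the gripper command: -1 is fully open, 1 is shut, values between are in proportion. In form: [[[rx, ry, rz], [tx, ty, tz], hand], ...]. A call has 1 to 8 rows; each row shifts and turns the commanded pose from where the row before left it, along the tool's axes as they then stand; what a row does not reach is not made up. A row lasts 1/8 s, in which the tool goes at most 62.5 mm and 10.7 degrees, less where a joint would pass 70% of its speed; a pose out of reach is approached as far as the arm can. A call is refused whole if a number of a shift passes 0.0625 or a number of a turn 10.7, either way. A call with a gripper value outside its range is refused whole. The fingers move at their own pace and stop on an object; FORCE is the grip in N (left out, the last holds). Time passes only in rows, so rows that do not move let the fingers close. It gives the time, the measured TCP pose, the force and the opening at its end, in the units of the state.
- monitor.get_state(): the state, without advancing time (a new reading comes with each control period).
- eyes.get_image(name): name is "side" or "top" or "wrist"; returns a dict with "color" (384x512x3 uint8, red, green, blue), "range_z" (384x512 float32, m along the optical axis (not along the pixel's ray), 0 where there is no reading), "fx", "fy", "cx", "cy" (pixels), "world_to_cam" (4x4, takes a point from world to camera coordinates). Camera axes: x right, y up, looking along -z (the intrinsics and any distortion apply to the point x, -y, -z); pixel columns grow to the right and rows downward; lengths in m; the calibration is good to about 2 mm. A picture is of the moment at which its call begins.
- order.close_job(): hands the job in, once; it reports no verdict.
The state is a dict: "time": time; "joint_positions": joint angles; "qd": joint speeds; "joint_torque": joint torques, N m; "position": TCP position; "tool_rot": TCP orientation; "ft_force": force on the tool from outside, world axes, zero at the start; "torque": the same for the moment, N m; "grip_width": opening from 0.0 (shut) to 1.0 (fully open).
Only numpy, scipy, OpenCV 4.12 (cv2) and the standard library are available. Lean on these libraries where they do the work, as an engineer would, in place of code of your own. Each camera call takes 0.05 s, during which the arm holds its last target.

## Working session

There is one attempt and no reset: what is moved stays moved. The work goes in short steps, Python scripts to look and compute and a shell command to move; the robot and the scene stay as the last step left them, time stands still between calls to the robot, and variables do not carry over. Pictures are saved under pics/ and viewed, and the job is handed in when it is done.

```bash
mkdir -p pics; cat > h.py <<'E'
import numpy as np,cv2,pickle
from bench import monitor,eyes,order
def shot(n,tag):
    d=eyes.get_image(n); pickle.dump(d,open(f'pics/{tag}.pkl','wb')); cv2.imwrite(f'pics/{tag}.png',cv2.resize(d['color'][:,:,::-1],(768,576))); return d
def pt(d,u,v,z=None):
    # pixel->world, by depth or by plane z
    T=np.linalg.inv(d['world_to_cam'])
    r=np.array([(u-d['cx'])/d['fx'],-(v-d['cy'])/d['fy'],-1.])
    if z is None: s=d['range_z'][int(round(v)),int(round(u))]
    else:
        rw=T[:3,:3]@r; s=(z-T[2,3])/rw[2]
    return T[:3,:3]@(r*s)+T[:3,3]
E
python3 - <<'E'
from h import *
s=monitor.get_state(); print(s)
for n in('top','side'): d=shot(n,n+'0'); print(d.keys(),d['fx'],d['cx'],d['cy'],d['world_to_cam'])
E
```

```text
{'time': 0.0, 'joint_positions': array([ 1.3041131 ,  0.32186094, -0.07009339,  1.45168111,  0.02262131,
        1.37080122, -0.05689983]), 'qd': array([ 1.35853631e-03, -7.27088081e-05,  4.58610617e-05, -8.61510515e-04,
        1.31408342e-04,  4.49621565e-05, -4.83071010e-04]), 'joint_torque': array([ 8.93515025e-04, -4.91278732e+01, -4.03429773e-01, -3.12523162e+01,
       -6.38392568e-02,  4.37599292e-02,  1.78919800e-04]), 'position': array([ 0.17991467, -0.62402161,  0.22143389]), 'tool_rot': array([-3.10876851e+00, -4.39403960e-01,  6.11878828e-04]), 'ft_force': array([ 0.33070764,  0.18919968, -0.20126208]), 'torque': array([ 0.01086735,  0.03451931, -0.04104962]), 'grip_width': 0.9977831539269263}
dict_keys(['color', 'range_z', 'fx', 'fy', 'cx', 'cy', 'world_to_cam']) 349.8118556778661 255.0592003752469 190.767088064425 [[-0.00814585 -0.99981486  0.0174325   0.00757378]
 [ 0.99806346 -0.00705401  0.06180267 -0.56013229]
 [-0.06166826  0.01790218  0.99793614 -1.0793651 ]
 [ 0.          0.          0.          1.        ]]
dict_keys(['color', 'range_z', 'fx', 'fy', 'cx', 'cy', 'world_to_cam']) 403.920902079626 254.29040502622067 194.1817562869274 [[-0.99493392 -0.09913591 -0.01669003  0.57793831]
 [ 0.06796914 -0.78566502  0.61490704 -0.11557035]
 [-0.07407214  0.61065747  0.78842297 -1.07388664]
 [ 0.          0.          0.          1.        ]]
```

View pics/top0.png

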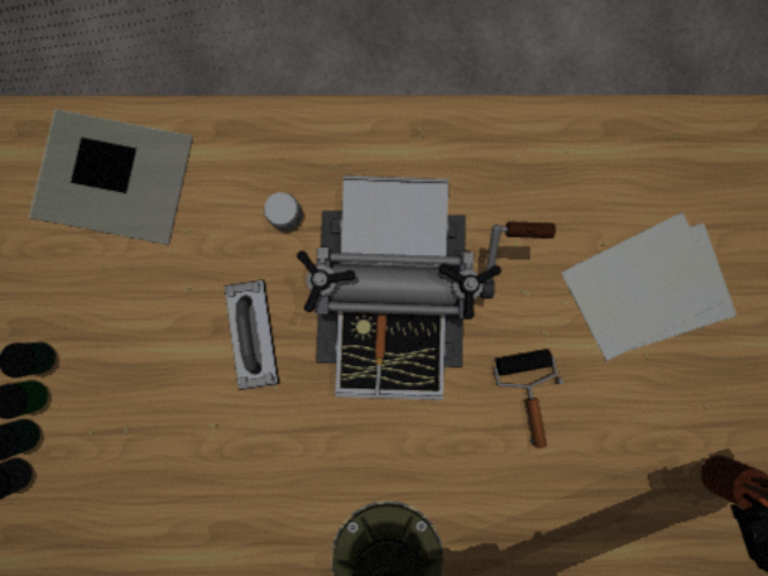

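View pics/side0.png

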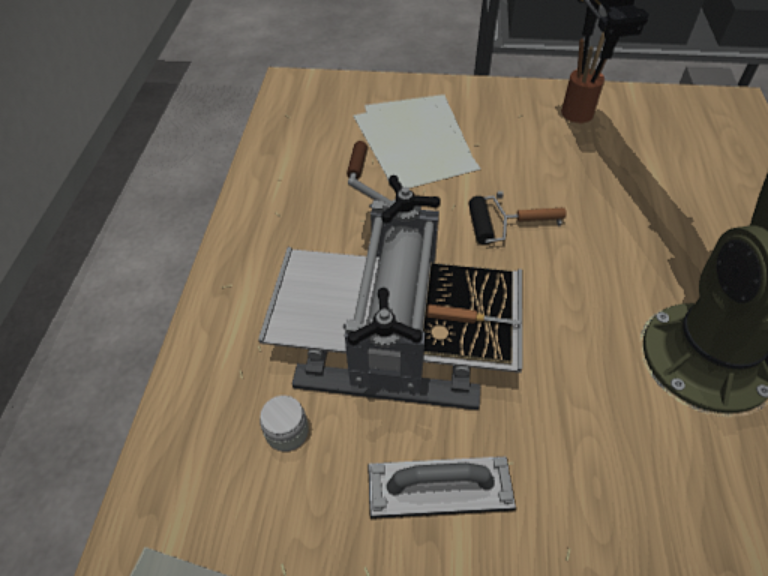

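The dial to turn is at the left in the top view, about (320,279), and at the front in the side view, about (385,320). The crank is at the far end. I'll enlarge both.

```bash
python3 - <<'E'
import pickle,cv2,numpy as np
d=pickle.load(open('pics/top0.pkl','rb'));c=d['color'][155:217,185:257,::-1]
a=cv2.resize(c,None,fx=8,fy=8,interpolation=cv2.INTER_CUBIC)
c2=d['color'][155:217,285:345,::-1]
cv2.imwrite('pics/topc.png',np.clip(a*1.8,0,255))
d=pickle.load(open('pics/side0.pkl','rb'));c=d['color'][185:245,215:295,::-1]
cv2.imwrite('pics/sidec.png',np.clip(1.8*cv2.resize(c,None,fx=8,fy=8,interpolation=cv2.INTER_CUBIC),0,255))
E
```

```text
[ WARN:0@0.047] global loadsave.cpp:1063 imwrite_ Unsupported depth image for selected encoder is fallbacked to CV_8U.
```

View pics/topc.png

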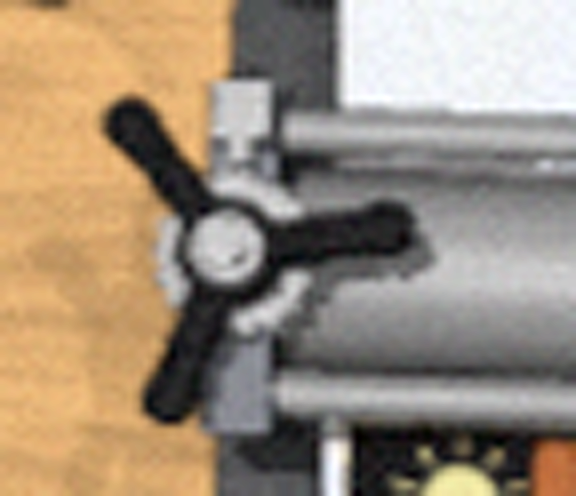

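View pics/sidec.png

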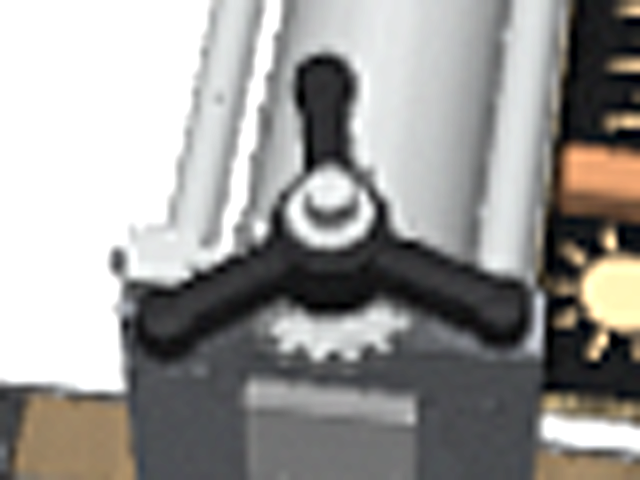

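```bash
python3 - <<'E'
from h import *
t=pickle.load(open('pics/top0.pkl','rb'));s=pickle.load(open('pics/side0.pkl','rb'))
def cr(d,o,L,z): return np.array([pt(d,o[0]+(u+.5)/8-.5,o[1]+(v+.5)/8-.5,z) for u,v in L])
for d,o,L in((t,(185,155),[(130,122),(162,398),(392,228)]),(s,(215,185),[(325,85),(500,312),(165,322)])):
    P=cr(d,o,L,.203); h=P.mean(0); print(h,P[:,:2])
    v=P-h; print(np.hypot(v[:,0],v[:,1]),np.degrees(np.arctan2(v[:,1],v[:,0])))
print('nut top', cr(t,(185,155),[(228,247)],.224))
# depth check
print([pt(t,x,y) for x,y in((213,186),(233,183),(201,170))])
# press orientation: bed corners / base corners at native top
for u,v in((323,212),(465,215),(317,363),(463,366)): print(pt(t,u/1.5,v/1.5,.02))
print([pt(t,u/1.5,v/1.5,.203) for u,v in((470,285),)])
E
```

```text
[0.56268258 0.1157006  0.203     ] [[0.60439358 0.14755322]
 [0.51446539 0.13709237]
 [0.56918876 0.06245622]]
[0.05248235 0.05274946 0.05364042] [ 37.36716814 156.07532074 -83.03329224]
[0.56257356 0.11615689 0.203     ] [[0.56906012 0.06391717]
 [0.51464214 0.13670896]
 [0.60401842 0.14784454]]
[0.05264089 0.05215178 0.05217072] [-82.92185884 156.79128156  37.40057948]
nut top [[0.56171331 0.11358508 0.224     ]]
[array([0.56021829, 0.1136594 , 0.22483235]), array([0.56920145, 0.06383309, 0.20489669]), array([0.60305276, 0.14612158, 0.20990823])]
[0.71681686 0.12717831 0.02      ]
[ 0.70905782 -0.17162375  0.02      ]
[0.4022367  0.13988329 0.02      ]
[ 0.39316958 -0.1618202   0.02      ]
[array([ 0.54962683, -0.14553285,  0.203     ])]
```

Both cameras agree on these values:
- The hub is at (0.5626, 0.116).
- The arms point at about -83°, 37° and 157°, with the bosses 52 mm out as expected.
- Taking the press's yaw as about -2.5°, this matches click 1.

I'll push the arm at 157° with the shut fingertips from its counter-clockwise side. First I'll shut the hand, rise and swing over by panning round the base.

```bash
python3 -m pendant '[[[0,0,0],[0,0,-0.05],1],[[0,0,0],[0,0,-0.05],1],[[0,0,-5],[0.0566,-0.0025,0],1],[[0,0,-5],[0.0566,-0.0025,0],1],[[0,0,-5],[0.0566,-0.0025,0],1],[[0,0,-5],[0.0566,-0.0025,0],1],[[0,0,-5],[0.0566,-0.0025,0],1],[[0,0,-5],[0.0566,-0.0025,0],1]]' 30
```

```text
time: 1.1
position: [0.4691, -0.4495, 0.3217]
tool_rot: [-2.888, -1.233, 0.001]
ft_force: [0.4, -0.0, -0.2]
grip_width: 0.176
```

```bash
python3 -m pendant '[[[0,0,-5],[0.0566,-0.0025,0],1],[[0,0,-5],[0.0566,-0.0025,0],1],[[0,0,-5],[0.0566,-0.0025,0],1],[[0,0,-5],[0.0566,-0.0025,0],1],[[0,0,-5],[0.0566,-0.0025,0],1],[[0,0,-5],[0.0566,-0.0025,0],1],[[0,0,-5],[0.0566,-0.0025,0],1],[[0,0,-5],[0.0566,-0.0025,0],1]]'
cat >> h.py <<'E'
from scipy.spatial.transform import Rotation as R
def rel(target,yaw):
    s=monitor.get_state(); r=R.from_rotvec(s['tool_rot']); M=r.as_matrix()
    T=R.from_euler('z',yaw,degrees=True)*R.from_euler('x',180,degrees=True)
    print('pos',s['position'].round(4),'yaw',np.degrees(np.arctan2(M[1,0],M[0,0])).round(2),'tilt',M[:,2].round(4),'F',s['ft_force'].round(2),'t',s['time'],'grip',round(s['grip_width'],3))
    print('shift',(M.T@(np.array(target)-s['position'])).round(4),'turn',(r.inv()*T).as_rotvec(degrees=True).round(2))
E
python3 -c "
from h import *
rel([.525,.1022,.322],110)"
```

```text
time: 2.1
position: [0.6479, -0.0429, 0.3217]
tool_rot: [-2.292, -2.147, 0.001]
ft_force: [0.0, -0.2, 0.0]
grip_width: 0.004
pos [ 0.6479 -0.0429  0.3217] yaw 86.25 tilt [-9.e-04  1.e-04 -1.e+00] F [ 0.01 -0.15  0.04] t 2.1 grip 0.004
shift [ 1.368e-01 -1.321e-01 -1.000e-04] turn [-5.000e-02 -1.000e-02 -2.375e+01]
```

```bash
python3 -m pendant '[[[0,0,0],[0.034,-0.033,0],1],[[0,0,0],[0.034,-0.033,0],1],[[0,0,0],[0.034,-0.033,0],1],[[0,0,0],[0.034,-0.033,0],1],[[0,0,-8],[0,0,0],1],[[0,0,-8],[0,0,0],1],[[0,0,-8],[0,0,0],1],[[0,0,0],[0,0,0],1]]'
python3 -c "
from h import *
rel([.525,.1022,.24],110)
for n in('top','side','wrist'): shot(n,n+'1')"
```

```text
time: 3.1
position: [0.5251, 0.1, 0.3221]
tool_rot: [-1.802, -2.573, 0.001]
ft_force: [-0.2, 0.8, 0.4]
grip_width: 0.003
pos [0.5251 0.1    0.3221] yaw 110.0 tilt [-8.e-04 -2.e-04 -1.e+00] F [-0.24  0.78  0.43] t 3.1 grip 0.003
shift [0.0021 0.0007 0.0821] turn [-0.04 -0.01  0.  ]
```

View pics/side1.png

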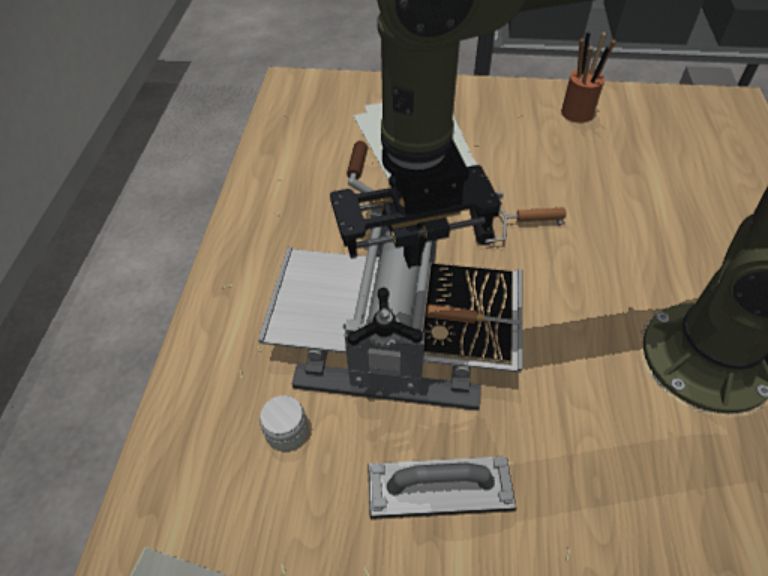

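View pics/wrist1.png

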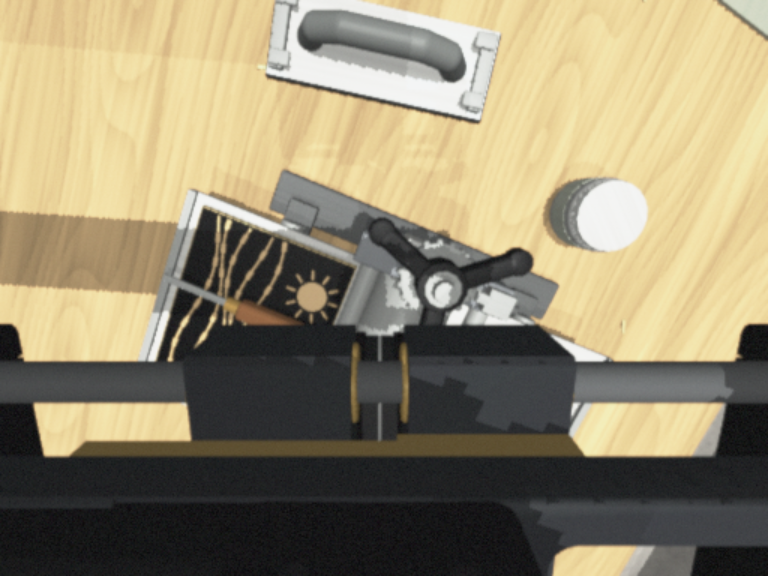

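View pics/top1.png

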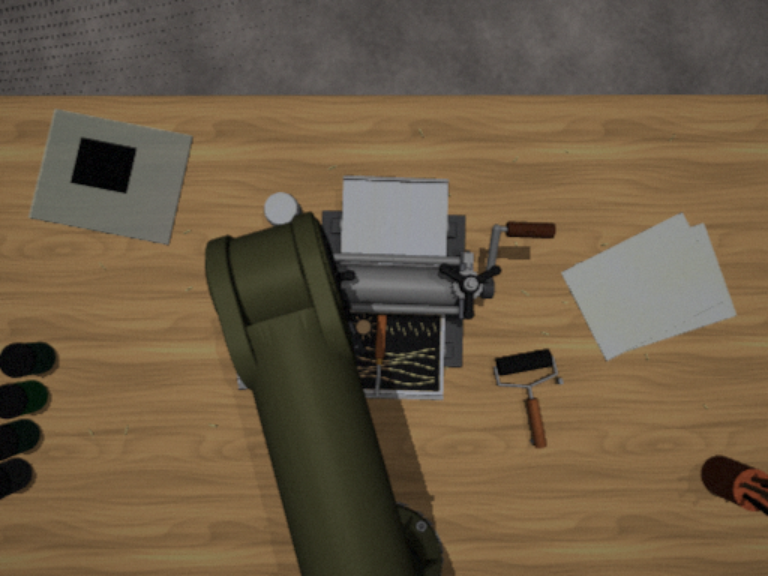

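Side view: the shut fingertip is at about (412,263), above the gap; the dial is at (385,320). Wrist view: the dial is visible at (440,285) with two arms, and the arm to push is at (380,230). I'll check the fingertip's projection, then descend.

```bash
python3 - <<'E'
from h import *
d=pickle.load(open('pics/side1.pkl','rb'))
for P in ([.5251,.1,.322],[.5626,.1159,.224]):
    p=d['world_to_cam']@np.array(P+[1]); print((d['fx']*p[0]/-p[2]+d['cx'])*1.5,(d['cy']+d['fy']*-p[1]/-p[2])*1.5)
c=d['color'][130:240,200:340,::-1]; cv2.imwrite('pics/s1c.png',np.clip(cv2.resize(c,None,fx=5,fy=5)*1.8,0,255).astype('uint8'))
E
```

```text
411.97156577332316 261.23553570351976
383.50137098884113 312.6627829361634
```

View pics/s1c.png

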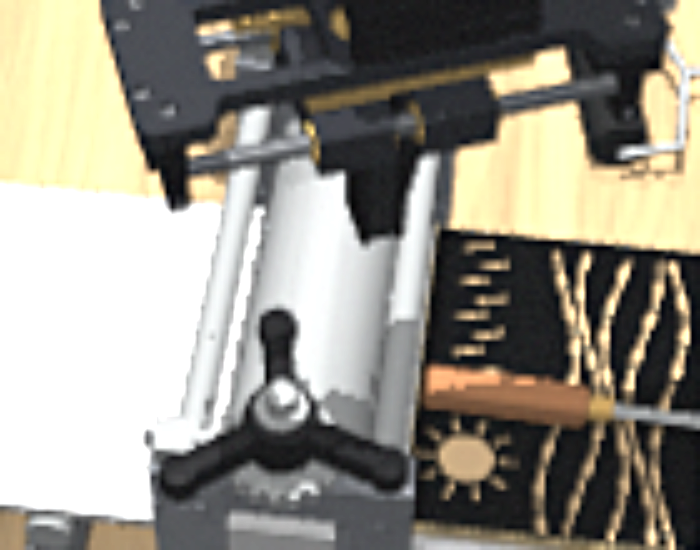

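The projection agrees with the picture to within 2 px. I'll descend 0.129 m into the gap.

```bash
python3 -m pendant '[[[0,0,0],[0.001,0,0.05],1],[[0,0,0],[0,0,0.04],1],[[0,0,0],[0,0,0.025],1],[[0,0,0],[0,0,0.01],1],[[0,0,0],[0,0,0.004],1],[[0,0,0],[0,0,0],1],[[0,0,0],[0,0,0],1]]'
python3 -c "
from h import *
rel([.525,.1022,.193],110)
d=shot('side','side2'); shot('wrist','wrist2')
c=d['color'][130:240,200:340,::-1]; cv2.imwrite('pics/s2c.png',np.clip(cv2.resize(c,None,fx=5,fy=5)*1.8,0,255).astype('uint8'))"
```

```text
time: 4.12
position: [0.5256, 0.1012, 0.1945]
tool_rot: [1.799, 2.574, 0.002]
ft_force: [-0.3, 0.3, 0.0]
grip_width: 0.003
pos [0.5256 0.1012 0.1945] yaw 110.08 tilt [ 1.7e-03  1.0e-04 -1.0e+00] F [-0.32  0.3   0.02] t 4.125 grip 0.003
shift [ 0.0012 -0.0003  0.0015] turn [0.09 0.03 0.08]
```

View pics/s2c.png

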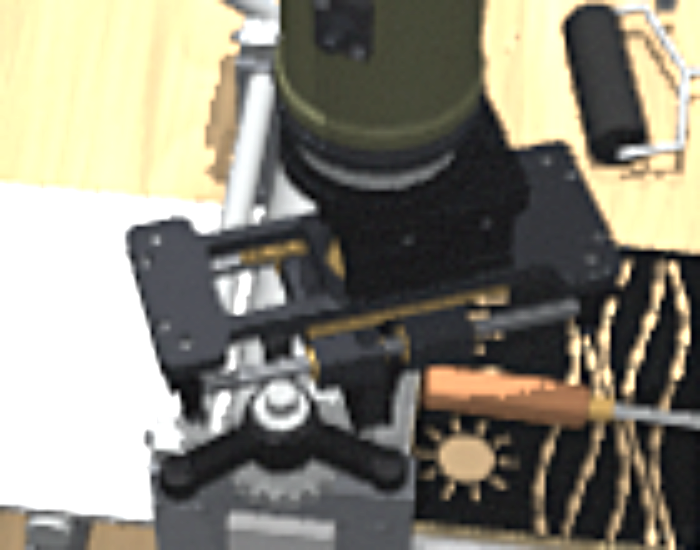

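View pics/wrist2.png

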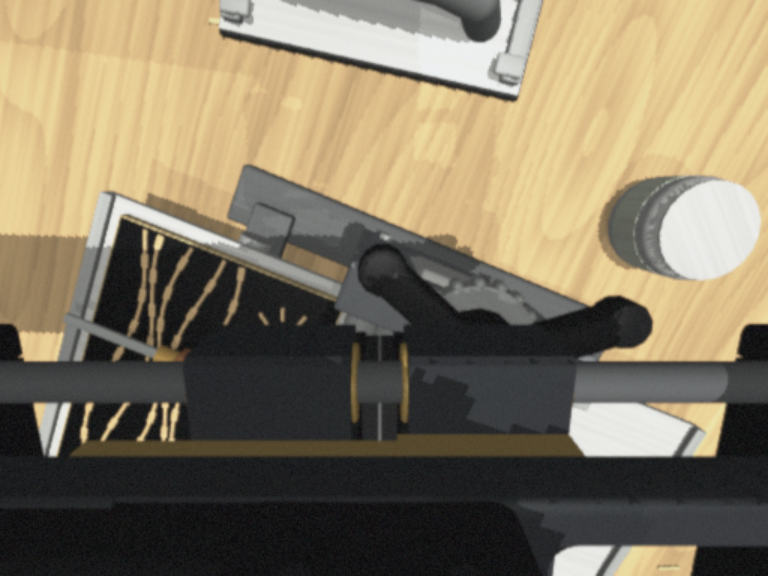

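The finger sits freely in the gap at z 0.1945, with no contact force. I'll start the arc about the hub at 3° a row (17 mm/s).

```bash
cat >> h.py <<'E'
H=np.array([.5626,.1158])
def arc():
    s=monitor.get_state();v=s['position'][:2]-H;M=R.from_rotvec(s['tool_rot']).as_matrix()
    ph=np.degrees(np.arctan2(v[1],v[0]))%360
    e=np.array([np.sin(np.radians(ph)),-np.cos(np.radians(ph))])
    print('phi',ph.round(2),'r',np.hypot(*v).round(4),'z',s['position'][2].round(4),'yaw+90',((np.degrees(np.arctan2(M[1,0],M[0,0]))+90)%360).round(2),'Ft',(e@s['ft_force'][:2]).round(2),'Fr',(v@s['ft_force'][:2]/np.hypot(*v)).round(2),'Fz',s['ft_force'][2].round(2),'t',s['time'])
E
python3 -m pendant '[[[0,0,2],[0.0021,0.0001,0.002],1],[[0,0,3],[0.0021,0.0001,0],1],[[0,0,3],[0.0021,0.0001,0],1],[[0,0,3],[0.0021,0.0001,0],1],[[0,0,0],[0,0,0],1]]'; python3 -c "
from h import *
arc()"
```

```text
time: 4.85
position: [0.5232, 0.1091, 0.1919]
tool_rot: [2.037, 2.391, 0.0]
ft_force: [-0.6, -0.3, -0.3]
grip_width: 0.006
phi 189.66 r 0.04 z 0.1919 yaw+90 189.12 Ft -0.23 Fr 0.63 Fz -0.26 t 4.85
```

```bash
python3 -m pendant '[[[0,0,3],[0.0021,0.0001,0],1],[[0,0,3],[0.0021,0.0001,0],1],[[0,0,0],[0,0,0],1]]'; python3 -c "
from h import *
arc()"
python3 -m pendant '[[[0,0,3],[0.0021,0.0001,0],1],[[0,0,3],[0.0021,0.0001,0],1],[[0,0,0],[0,0,0],1]]'; python3 -c "
from h import *
arc()"
```

```text
time: 5.22
position: [0.5225, 0.1121, 0.1917]
tool_rot: [2.16, 2.28, -0.003]
ft_force: [-1.2, -3.6, 2.6]
grip_width: 0.007
phi 185.34 r 0.0403 z 0.1917 yaw+90 183.11 Ft -3.43 Fr 1.5 Fz 2.58 t 5.225
time: 5.6
position: [0.5229, 0.1183, 0.1916]
tool_rot: [-2.274, -2.167, -0.002]
ft_force: [0.0, -0.1, -0.3]
grip_width: 0.005
phi 176.35 r 0.0397 z 0.1916 yaw+90 177.23 Ft -0.1 Fr -0.02 Fz -0.27 t 5.6
```

Contact came at about φ 186° with 3.4 N, then the dial snapped past the first click and the force dropped away. On to click 2.

```bash
P='from h import *
arc()'
python3 -m pendant '[[[0,0,3],[0.0021,0.0001,0],1],[[0,0,3],[0.0021,0.0001,0],1],[[0,0,3],[0.0021,0.0001,0],1],[[0,0,0],[0,0,0],1]]' >/dev/null; python3 -c "$P"
python3 -m pendant '[[[0,0,2],[0.0014,0.0001,0],1],[[0,0,2],[0.0014,0.0001,0],1],[[0,0,0],[0,0,0],1]]'>/dev/null; python3 -c "$P"
python3 -m pendant '[[[0,0,2],[0.0014,0.0001,0],1],[[0,0,0],[0,0,0],1]]'>/dev/null; python3 -c "$P"
python3 -m pendant '[[[0,0,2],[0.0014,0.0001,0],1],[[0,0,0],[0,0,0],1]]'>/dev/null; python3 -c "$P"
python3 -m pendant '[[[0,0,2],[0.0014,0.0001,0],1],[[0,0,0],[0,0,0],1]]'>/dev/null; python3 -c "$P"
```

```text
phi 169.16 r 0.0399 z 0.1914 yaw+90 168.2 Ft -2.29 Fr 1.79 Fz 1.19 t 6.1
phi 164.97 r 0.0398 z 0.1914 yaw+90 164.19 Ft -2.45 Fr 2.41 Fz 2.3 t 6.475
phi 161.9 r 0.0395 z 0.1915 yaw+90 162.2 Ft -1.46 Fr -0.11 Fz 0.86 t 6.725
phi 159.23 r 0.0392 z 0.1916 yaw+90 160.21 Ft -0.99 Fr -0.06 Fz -0.41 t 6.975
phi 157.59 r 0.0392 z 0.1916 yaw+90 158.2 Ft 0.27 Fr 0.82 Fz 1.09 t 7.225
```

```bash
python3 -c "
from h import *
arc()
d=shot('side','side3'); shot('wrist','wrist3')
c=d['color'][170:250,200:300,::-1]; cv2.imwrite('pics/s3c.png',np.clip(cv2.resize(c,None,fx=7,fy=7)*2.5,0,255).astype('uint8'))"
```

```text
phi 157.59 r 0.0392 z 0.1916 yaw+90 158.2 Ft 0.27 Fr 0.82 Fz 1.09 t 7.225
```

View pics/s3c.png

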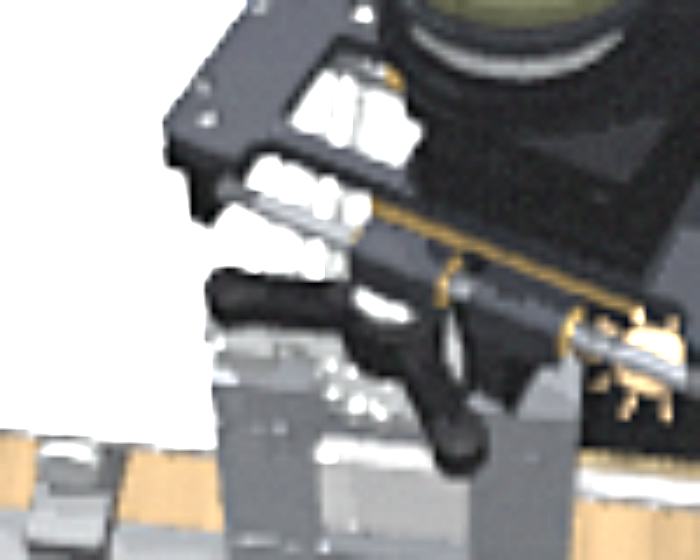

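View pics/wrist3.png

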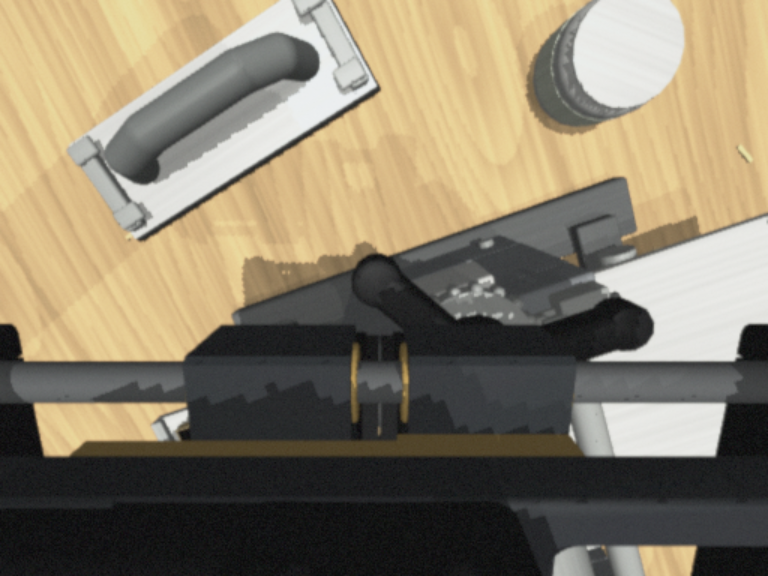

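```bash
cat >> h.py <<'E'
def ang(d,o,k,L):
    for u,v in L:
        p=pt(d,o[0]+(u+.5)/k-.5,o[1]+(v+.5)/k-.5,.203)[:2]-H; print('boss r',np.hypot(*p).round(4),'ang',np.degrees(np.arctan2(p[1],p[0])).round(1))
E
python3 -c "
from h import *
ang(pickle.load(open('pics/side3.pkl','rb')),(200,170),7,[(463,440),(232,293)])"
```

```text
boss r 0.0522 ang 119.3
boss r 0.0514 ang -2.8
```

The side camera puts the bosses at 119.3° and -2.8°, against 157° and 37° at the start. That is two clicks. On to click 3, in small steps.

```bash
P='from h import *
arc()'
python3 -m pendant '[[[0,0,3],[0.0021,0,0],1],[[0,0,3],[0.0021,0,0],1],[[0,0,3],[0.0021,0,0],1],[[0,0,0],[0,0,0],1]]' >/dev/null; python3 -c "$P"
python3 -m pendant '[[[0,0,2],[0.0014,0,0],1],[[0,0,2],[0.0014,0,0],1],[[0,0,0],[0,0,0],1]]'>/dev/null; python3 -c "$P"
python3 -m pendant '[[[0,0,2],[0.0014,0,0],1],[[0,0,0],[0,0,0],1]]'>/dev/null; python3 -c "$P"
python3 -m pendant '[[[0,0,2],[0.0014,0,0],1],[[0,0,0],[0,0,0],1]]'>/dev/null; python3 -c "$P
d=shot('side','side4')
c=d['color'][170:250,200:300,::-1]; cv2.imwrite('pics/s4c.png',np.clip(cv2.resize(c,None,fx=7,fy=7)*2.5,0,255).astype('uint8'))"
```

```text
phi 149.95 r 0.0395 z 0.1914 yaw+90 149.15 Ft -1.75 Fr 0.79 Fz 0.84 t 7.825
phi 144.96 r 0.0394 z 0.1915 yaw+90 145.07 Ft -2.09 Fr 0.43 Fz 0.33 t 8.2
phi 142.3 r 0.0394 z 0.1915 yaw+90 143.08 Ft -1.63 Fr 0.22 Fz -0.1 t 8.45
phi 139.99 r 0.0397 z 0.1916 yaw+90 141.09 Ft -0.27 Fr -0.62 Fz -1.12 t 8.7
```

View pics/s4c.png

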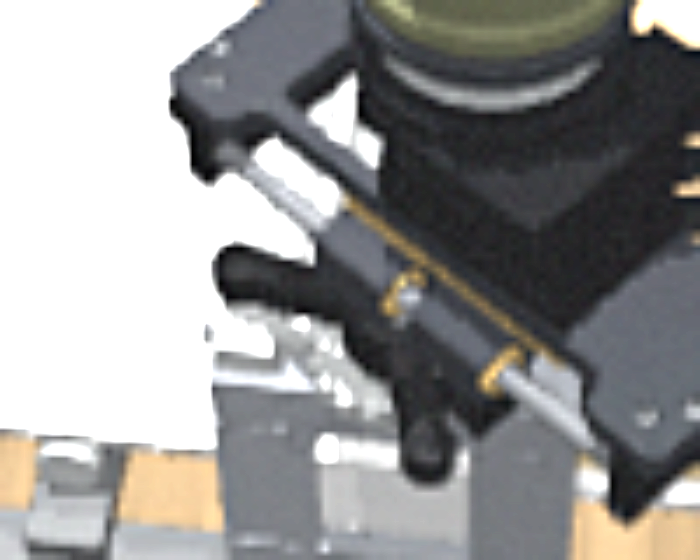

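```bash
python3 -c "
from h import *
ang(pickle.load(open('pics/side4.pkl','rb')),(200,170),7,[(427,450),(238,270)])"
```

```text
boss r 0.0522 ang 106.7
boss r 0.052 ang -12.9
```

At 2.5 clicks the dial stands on the crest. I'll push a little more.

```bash
P='from h import *
arc()'
python3 -m pendant '[[[0,0,2],[0.0014,0,0],1],[[0,0,0],[0,0,0],1],[[0,0,0],[0,0,0],1]]'>/dev/null; python3 -c "$P
d=shot('side','side5')
c=d['color'][170:250,200:300,::-1]; cv2.imwrite('pics/s5c.png',np.clip(cv2.resize(c,None,fx=7,fy=7)*2.5,0,255).astype('uint8'))"
```

```text
phi 138.71 r 0.0396 z 0.1916 yaw+90 139.1 Ft 0.32 Fr 0.49 Fz 1.22 t 9.125
```

View pics/s5c.png

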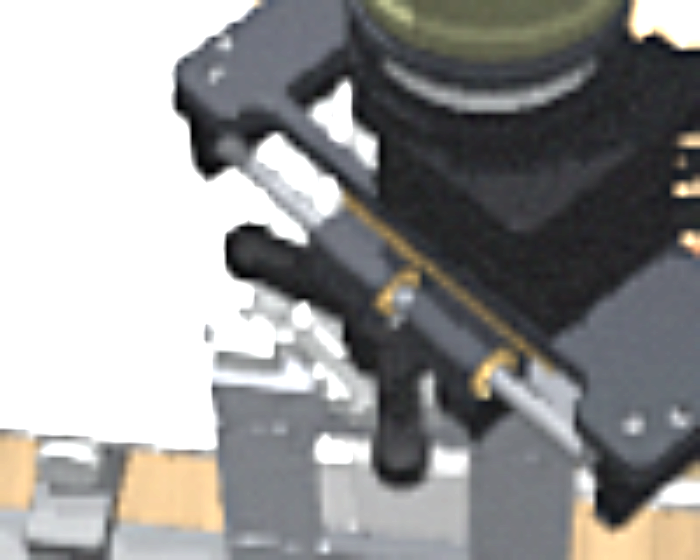

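The dial has snapped into click 3, with the bosses at about (400,456) and (252,250). Now the fourth click, whose crest I expect near φ 119–120°.

```bash
P='from h import *
arc()'
python3 -c "
from h import *
ang(pickle.load(open('pics/side5.pkl','rb')),(200,170),7,[(400,456),(252,250)])"
python3 -m pendant '[[[0,0,3],[0.0021,0,0],1],[[0,0,3],[0.0021,0,0],1],[[0,0,3],[0.0021,0,0],1],[[0,0,3],[0.0021,0,0],1],[[0,0,0],[0,0,0],1]]' >/dev/null; python3 -c "$P"
python3 -m pendant '[[[0,0,2],[0.0014,0,0],1],[[0,0,2],[0.0014,0,0],1],[[0,0,0],[0,0,0],1]]'>/dev/null; python3 -c "$P"
python3 -m pendant '[[[0,0,1.5],[0.001,0,0],1],[[0,0,0],[0,0,0],1]]'>/dev/null; python3 -c "$P
d=shot('side','side6')
c=d['color'][170:250,200:300,::-1]; cv2.imwrite('pics/s6c.png',np.clip(cv2.resize(c,None,fx=7,fy=7)*2.5,0,255).astype('uint8'))"
```

```text
boss r 0.0533 ang 97.6
boss r 0.0512 ang -22.7
phi 128.33 r 0.0401 z 0.1913 yaw+90 127.12 Ft -3.74 Fr 1.25 Fz 2.41 t 9.8
phi 122.16 r 0.0397 z 0.1914 yaw+90 123.07 Ft -0.97 Fr -0.64 Fz 0.75 t 10.175
phi 120.77 r 0.04 z 0.1915 yaw+90 121.58 Ft -0.5 Fr 0.59 Fz 0.56 t 10.425
```

View pics/s6c.png

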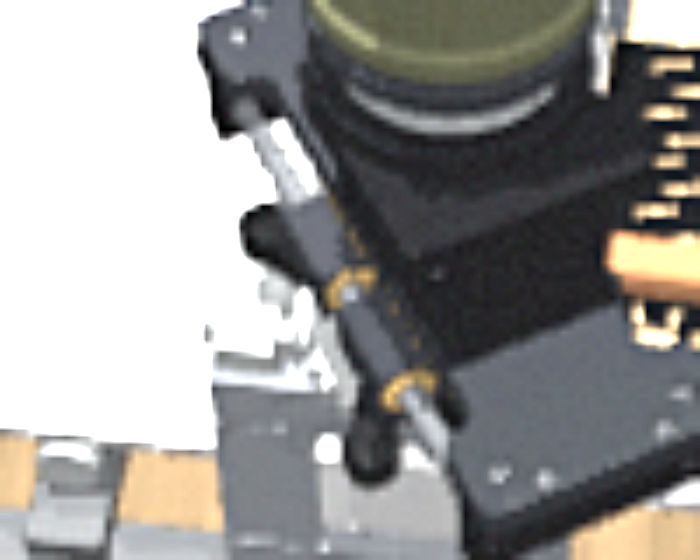

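```bash
P='from h import *
arc()'
python3 -c "
from h import *
ang(pickle.load(open('pics/side6.pkl','rb')),(200,170),7,[(370,457),(266,232)])"
python3 -m pendant '[[[0,0,1.5],[0.001,0,0],1],[[0,0,0],[0,0,0],1],[[0,0,0],[0,0,0],1]]'>/dev/null; python3 -c "$P
d=shot('side','side7')
c=d['color'][170:250,200:300,::-1]; cv2.imwrite('pics/s7c.png',np.clip(cv2.resize(c,None,fx=7,fy=7)*2.5,0,255).astype('uint8'))"
```

```text
boss r 0.054 ang 88.0
boss r 0.0515 ang -31.9
phi 119.61 r 0.04 z 0.1916 yaw+90 120.1 Ft -0.1 Fr 0.35 Fz 0.32 t 10.85
```

View pics/s7c.png

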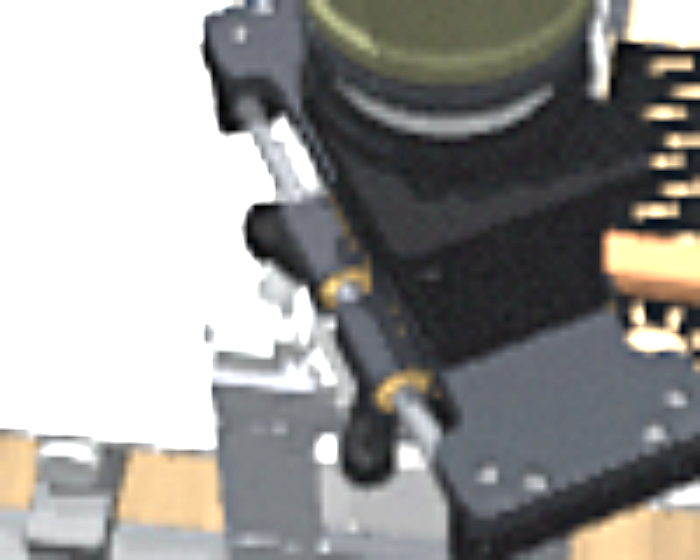

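```bash
P='from h import *
arc()'
python3 -m pendant '[[[0,0,1.5],[0.001,0,0],1],[[0,0,0],[0,0,0],1],[[0,0,0],[0,0,0],1]]'>/dev/null; python3 -c "$P
d=shot('side','side8')
c=d['color'][170:250,200:300,::-1]; cv2.imwrite('pics/s8c.png',np.clip(cv2.resize(c,None,fx=7,fy=7)*2.5,0,255).astype('uint8'))"
```

```text
phi 118.43 r 0.0399 z 0.1916 yaw+90 118.59 Ft -0.64 Fr -1.0 Fz 0.69 t 11.275
```

View pics/s8c.png

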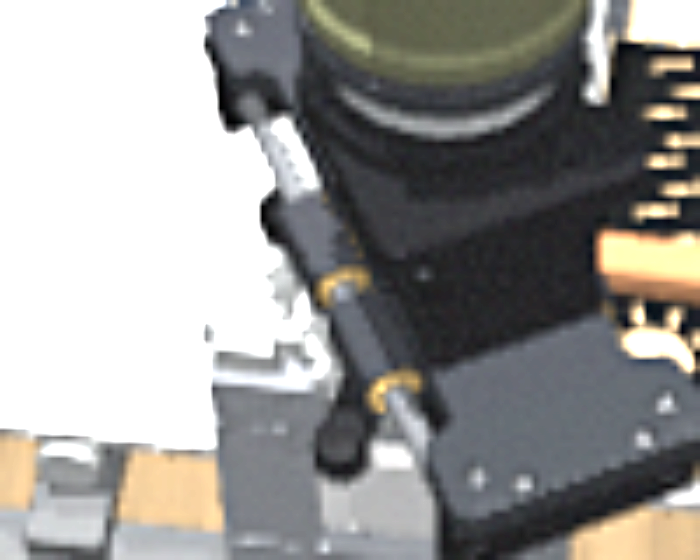

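It has snapped into click 4, with the boss at (341,441). I'll back off the arm, then rise straight out.

```bash
python3 -c "
from h import *
ang(pickle.load(open('pics/side8.pkl','rb')),(200,170),7,[(341,442)])"
python3 -m pendant '[[[0,0,0],[-0.003,0,0],1],[[0,0,0],[-0.003,0,0],1],[[0,0,0],[0,0,0],1],[[0,0,0],[0,0,-0.01],1],[[0,0,0],[0,0,-0.03],1],[[0,0,0],[0,0,-0.05],1],[[0,0,0],[0,0,-0.05],1],[[0,0,0],[0,0,0],1]]'
python3 -c "
from h import *
arc();rel([.45,-.15,.34],20)"
```

```text
boss r 0.0507 ang 77.3
time: 12.32
position: [0.5402, 0.1493, 0.3369]
tool_rot: [3.044, 0.776, 0.014]
ft_force: [0.2, 0.6, -0.1]
grip_width: 0.009
phi 123.82 r 0.0403 z 0.3369 yaw+90 118.61 Ft 0.52 Fr 0.35 Fz -0.09 t 12.325
pos [0.5402 0.1493 0.3369] yaw 28.61 tilt [ 0.0089  0.0019 -1.    ] F [ 0.23  0.58 -0.09] t 12.325 grip 0.009
shift [-0.2224  0.2196 -0.0044] turn [ 0.11 -0.51  8.61]
```

```bash
python3 -m pendant '[[[0,0,0],[-0.028,0.041,0],1],[[0,0,0],[-0.028,0.041,0],1],[[0,0,0],[-0.028,0.041,0],1],[[0,0,0],[-0.028,0.041,0],1],[[0,0,0],[-0.028,0.041,0],1],[[0,0,0],[-0.028,0.041,0],1],[[0,0,0],[-0.028,0.041,0],1],[[0,0,0],[-0.028,0.041,0],1]]'
python3 -m pendant '[[[0,0,0],[-0.028,0.041,0],1],[[0,0,0],[-0.028,0.041,0],1],[[0,0,0],[0,0,0],1],[[0,0,0],[0,0,0],1]]'
python3 -c "
from h import *
d=shot('top','top9');shot('side','side9')
c=d['color'][155:217,185:257,::-1]
cv2.imwrite('pics/t9c.png',np.clip(cv2.resize(c,None,fx=8,fy=8,interpolation=cv2.INTER_CUBIC)*1.8,0,255).astype('uint8'))"
```

```text
time: 13.32
position: [0.498, -0.2486, 0.3311]
tool_rot: [-3.044, -0.776, 0.001]
ft_force: [1.2, -0.4, -0.4]
grip_width: 0.005
time: 13.82
position: [0.4887, -0.3452, 0.3309]
tool_rot: [-3.043, -0.776, 0.0]
ft_force: [0.5, -0.0, -0.4]
grip_width: 0.007
```

View pics/t9c.png

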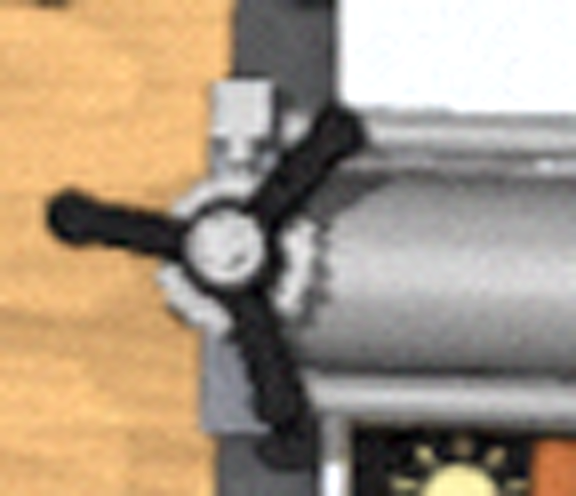

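View pics/top9.png

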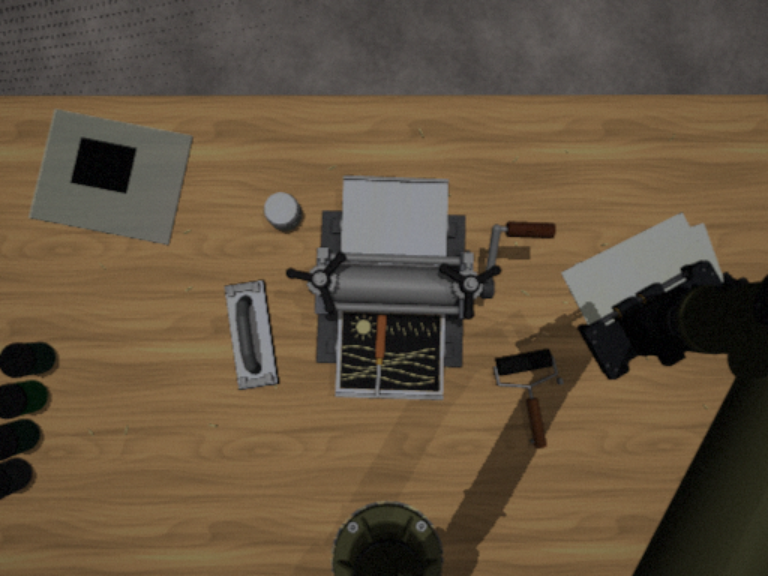

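View pics/side9.png

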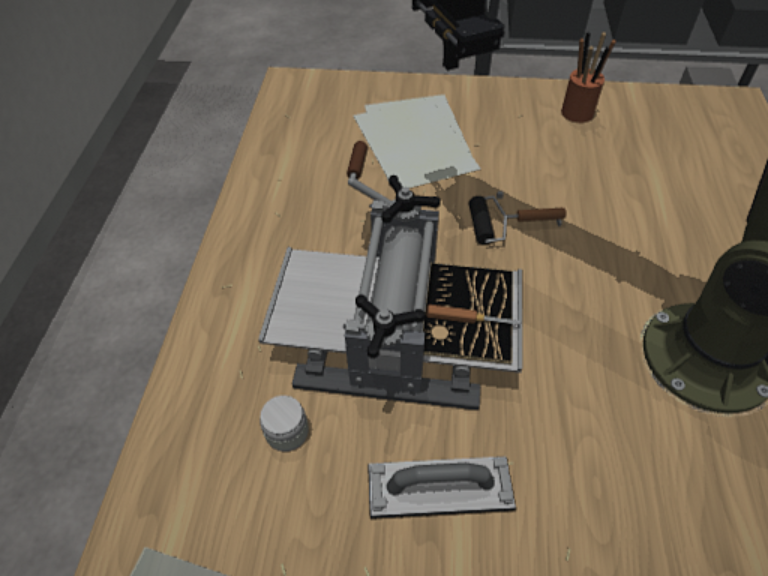

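The bosses are at (72,216), (343,132) and (283,445) in the crop. The tools and the other dial look the same as in the first pictures. I'll check the dial's angles.

```bash
python3 -c "
from h import *
ang(pickle.load(open('pics/top9.pkl','rb')),(185,155),8,[(72,216),(343,132),(283,440)])
a=pickle.load(open('pics/top0.pkl','rb'))['color'].astype(int);b=pickle.load(open('pics/top9.pkl','rb'))['color'].astype(int)
D=np.abs(a-b).sum(2)
for n,(x0,x1,y0,y1) in dict(crankdial=(288,340,170,215),sander=(145,190,180,262),tin=(172,205,122,158),gouge=(245,262,205,265),brayer=(325,378,228,300)).items(): print(n,(D[y0:y1,x0:x1]>90).sum())
s=monitor.get_state();print(np.abs(s['qd']).max(),s['ft_force'],s['time'])"
```

```text
boss r 0.0517 ang 77.5
boss r 0.0535 ang -44.6
boss r 0.0645 ang -164.0
crankdial 0
sander 0
tin 0
gouge 0
brayer 1406
0.006697591579146852 [-0.1569512   0.18610982  0.68882229] 13.925
```

Two arms read 77.5° and -44.6°, against 157° and 37.4° at the start, so the dial has turned about 80–82°, or four clicks. The brayer pixels differ only because the arm's shadow falls there; it sits at the same place in both views.

```bash
python3 -c "
from h import *
print(order.close_job())"
```

```text
the job is handed in; nothing more can be done
None
```

I turned the dial at the end away from the crank four clicks clockwise, backed the hand out and handed the job in at about 14 s. I pushed one arm with the shut fingertips, without gripping it. The force readings I took between steps never passed about 5 N.

**Dial angle:** the last pictures show two arms turned about 80° and 82° from their starting angles, against 80° for four clicks. The side camera also showed click 2, click 3 and click 4 as each was reached.

**Other dial and tools:** the image comparison found no change at the crank-end dial, sander, tin or gouge. It did flag the brayer, because the arm's shadow falls across it; by eye it sits at the same pixels as before.

**Check that disagreed:** the third arm's end gave 64 mm from the axis instead of about 52 mm, because it was dark against a dark background. I left it out of the turn figure; its angle of -164° roughly fits the four clicks.

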